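# Flip the stock marker of the empty foil bay

## Robot

A 7-joint arm with a two-finger parallel gripper is mounted at the origin on the work surface. World frame = base frame: x ahead of the robot, y to its left, z up, the work surface at z = 0. Lengths are in m, angles in rad, forces in N, time in s.
With the tool pointing down it reaches from about 0.425 to 0.825 m from the base axis. Payload 3.6 kg.
Tool frame: the origin (TCP) lies midway between the tips of the shut fingers; the grasp point (between the pads) lies 19 mm behind it (pinch_z is the distance from the TCP to the grasp point, in m); z points along the fingers, y is the line along which they close (so a half turn about z gives the same grasp; the last joint's range is limited). The gripper opens to 93 mm and grips with 3 to 60 N. Pads are 15 mm wide; open, the fingers measure 128 mm over their backs; the gripper's body (75 mm by 188 mm) begins 65 mm behind the grasp point.
Start: joints at [1.196, 0.615, -0.013, 1.423, 0.008, 1.103, -0.04], TCP at [0.222, -0.611, 0.219] pointing down, gripper open.
Joint ranges: [-3.12, 3.12], [-0.3, 2.06], [-1.34, 1.32], [0.26, 2.42], [-1.36, 4.5], [0.01, 1.98], [-2.84, 2.84]. Speed limits (rad/s): [2.79, 2.79, 3.14, 3.14, 3.14, 3.14, 3.14].

## Interface

Orientations are given as a 3x3 rotation matrix whose columns are the frame's x, y, z axes.
In Python, from cell import * gives the robot as it stands. The module is installed in compiled form; this text tells all that it offers.
- The arm moves only by the tool jog_arm, never from a script. Its argument "targets" is a list of rows, each a list of 7 numbers: the shift along the tool's x, y, z in mm, then the turn, a rotation vector about the tool's x, y, z in rad, then the closure, from -1 (fully open) to 1 (shut). In form: [[dx, dy, dz, rx, ry, rz, hand], ...]. A call has exactly 5 rows; each row is the pose to reach, as a shift and turn from the pose commanded when the call began, along the tool's axes at that moment; what a row does not reach only later rows make up. A row lasts 1/12 s, in which the tool goes at most 41.7 mm and 7.16 degrees, less where a joint would pass 70% of its speed; a pose out of reach is approached as far as the arm can. A call with a gripper value outside its range is refused whole. The fingers move at their own pace and stop on an object; "squeeze" is the grip in N (left out, the last holds). Time passes only in rows, so rows that repeat a pose let the fingers close, or fill a call up. It gives the time, the measured TCP pose, the force, the opening and the grip force at its end, in the units of the state.
- sense(): the state, without advancing time (a new reading comes with each control period).
- grab_frame(name): name is "scene" or "top"; returns the picture (420x560x3 uint8, red, green, blue); there is no depth.
- camera_params(name): a dict with "K" (3x3 intrinsics, pixels), "world_to_cam" (4x4, takes a point from world to camera coordinates). Camera axes: x right, y down, z forward; pixel columns grow to the right and rows downward; lengths in m; the calibration is good to about 2 mm. A picture is of the moment at which its call begins. camera_params takes no time and is no camera call.
- hand_in(): hands the job in; it is judged then, once.
The state is a dict: "time_s": time; "joints": joint angles; "qvel": joint speeds; "tau": joint torques, N m; "eef_pos": TCP position; "orientation": TCP orientation; "wrist_force": force on the tool from outside, world axes, zero at the start; "torque": the same for the moment, N m; "opening": opening from 0.0 (shut) to 1.0 (fully open); "finger_force": force on a finger pad.
Only numpy, scipy, OpenCV 4.12 (cv2) and the standard library are available. Lean on these libraries where they do the work, as an engineer would, in place of code of your own. Each camera call takes 0.05 s, during which the arm holds its last target. There are 200 camera calls.

## Task

One of the three reel pegs on the foil bench has run out. With a fingertip, gently push the hinged marker plate in front of that empty peg up and all the way over its pivot until it lies flat on the opposite side, showing its other face. Do not pinch the plate or push it hard, leave the other two markers, the reels and the clutter as they are, lift nothing, and finish clear of everything.

Things in the scene. Friction and masses are not known exactly. Their poses are not given: they have to be found in the camera images.
- bay_empty: The bay whose peg has NO reel on it: its marker is to be flipped. Fixed stand: wooden foot 225 x 100 x 14 mm, steel fork with hinged marker plate, reel peg behind. Origin on the table under the plate's pivot; +x runs level along the pivot axis towards the peg (away from the robot), +y level to the left, z up. The foot reaches from x = -60 to +165 mm.
- pivot_empty (a point): Middle of that marker's pivot axis, 100 mm above the table; axes as the stand's. Fork cheeks 50 mm long in y and 5 mm thick stand either side at x = +-35.5 mm, 106 mm high; two thin cross bars between them at y = +-19 mm, just under the plate, are its stops.
- marker_empty (a joint): That plate's angle, rad: 0 = flat on the left (stand's +y), bar-marked face up; 1.57 = upright; 3.14 = flipped flat on the right, ring-marked face up. Stops at 0 and 3.14. Stiff hinge (0.05 N m friction): it stays where it is left; about 1 N at the free edge turns it. Starts at 0 to 0.25.
- peg_empty (a point): Top centre of that bay's upright reel peg, 18 mm thick, 125 mm behind the pivot, top 76 mm above the table.
- edge_empty (a point): Middle of the rolled free edge (8 mm thick bead) of the empty bay's marker plate; turns with the plate. Aluminium plate 56 mm wide, 5 mm thick, 85 mm from pivot axis to this point, pivot in its mid-thickness; bar symbol on one face, ring on the other. Its own +y points from pivot to edge. Lying at 0, it has about 80 mm of open space below.
- bay_one: A stocked bay, the same as the empty one but with a foil reel on its peg; its marker stays as it is. Fixed stand: wooden foot 225 x 100 x 14 mm, steel fork with hinged marker plate, reel peg behind. Origin on the table under the plate's pivot; +x runs level along the pivot axis towards the peg (away from the robot), +y level to the left, z up. The foot reaches from x = -60 to +165 mm.
- pivot_one (a point): Middle of that marker's pivot axis, 100 mm above the table; axes as the stand's. Fork cheeks 50 mm long in y and 5 mm thick stand either side at x = +-35.5 mm, 106 mm high; two thin cross bars between them at y = +-19 mm, just under the plate, are its stops.
- marker_one (a joint): That plate's angle, rad: 0 = flat on the left (stand's +y), bar-marked face up; 1.57 = upright; 3.14 = flipped flat on the right, ring-marked face up. Stops at 0 and 3.14. Stiff hinge (0.05 N m friction): it stays where it is left; about 1 N at the free edge turns it. Starts at 0 to 0.25.
- peg_one (a point): Top centre of that bay's upright reel peg, 18 mm thick, 125 mm behind the pivot, top 76 mm above the table.
- bay_two: A stocked bay, the same as the empty one but with a foil reel on its peg; its marker stays as it is. Fixed stand: wooden foot 225 x 100 x 14 mm, steel fork with hinged marker plate, reel peg behind. Origin on the table under the plate's pivot; +x runs level along the pivot axis towards the peg (away from the robot), +y level to the left, z up. The foot reaches from x = -60 to +165 mm.
- pivot_two (a point): Middle of that marker's pivot axis, 100 mm above the table; axes as the stand's. Fork cheeks 50 mm long in y and 5 mm thick stand either side at x = +-35.5 mm, 106 mm high; two thin cross bars between them at y = +-19 mm, just under the plate, are its stops.
- marker_two (a joint): That plate's angle, rad: 0 = flat on the left (stand's +y), bar-marked face up; 1.57 = upright; 3.14 = flipped flat on the right, ring-marked face up. Stops at 0 and 3.14. Stiff hinge (0.05 N m friction): it stays where it is left; about 1 N at the free edge turns it. Starts at 0 to 0.25.
- peg_two (a point): Top centre of that bay's upright reel peg, 18 mm thick, 125 mm behind the pivot, top 76 mm above the table.
- reel_one: Gold foil reel, 60 mm across, 100 mm high, 25 mm bore, standing loose over the peg of bay_one. Origin: centre of its underside, 14 mm above the table.
- reel_two: Copper foil reel, 60 mm across, 70 mm high, 25 mm bore, standing loose over the peg of bay_two. Origin: centre of its underside, 14 mm above the table.
- offcut_roll: Small gold foil roll, 40 mm across, 55 mm high, standing between two bays. Loose, leave alone. Origin: centre of its underside.
- copper_roll: Small copper foil roll, 42 mm across, 45 mm high, standing between two bays. Loose, leave alone. Origin: centre of its underside.
- core: Cardboard core tube, 48 mm across, 75 mm high, standing at the far left. Loose, leave alone. Origin: centre of its underside.
- driver: Screwdriver lying at the right. Loose, leave alone.
- cleaner: Plastic bottle, 56 mm across, 140 mm high, beyond the bays. Loose, leave alone. Origin: centre of its underside.
- tape_measure: Tape measure, 65 x 30 x 60 mm, at the far right. Loose, leave alone. Origin: centre of its underside.

How it is judged:
At the end, for the whole second after the job is handed in: The empty bay's marker lies flipped over to the right (2.97 rad or more of 3.14, within 10 degrees of flat) and at rest; the other two markers still lie on the left (below 0.4 rad); reels and loose clutter are within 30 mm of where they were (value of joint marker_empty above 2.97 rad and velocity of joint marker_empty below 0.1 rad/s and value of joint each of marker_one, marker_two below 0.4 rad and distance of each of reel_one, reel_two, offcut_roll, copper_roll, core, driver, cleaner, tape_measure from where it was at the start of the episode below 0.03 m); the robot touches nothing.
It fails at once if the marker plate (or its stand) is pinched or pushed with more than 30 N (contact force between bay_empty and the fingers above 30 N).
It fails at once if another bay's marker is turned (value of joint any of marker_one, marker_two above 0.5 rad).
It fails at once if a reel is lifted (height (world z) of any of reel_one, reel_two above 0.034 m).
It fails at once if a loose thing is lifted or shoved away (distance of any of offcut_roll, copper_roll, core, driver, cleaner, tape_measure from where it was at the start of the episode above 0.04 m).
It also fails if it takes over 48 s, if anything falls off the work surface, if the arm or the gripper's body presses on something with over 40 N, if the wrist force passes 120 N, or if a joint passes its speed limit or range.

## Working session

There is one attempt and no reset: what is moved stays moved. The work goes in short steps, Python scripts to look and compute and a tool call to move; the robot and the scene stay as the last step left them, time stands still between calls to the robot, and variables do not carry over. Pictures are saved under pics/ and viewed, at most 10 in all, crops included, and the job is handed in when it is done.

Besides the shell and the picture viewer there is one more tool, called after "Request:" as name([rows], argument=value, ...), one row to a line, values as JSON. jog_arm: Moves the arm, as the interface text tells. Its arguments: {"type":"object","properties":{"targets":{"type":"array","items":{"type":"array","items":{"type":"number"}}},"squeeze":{"type":"number"}},"required":["targets"]}

```bash
mkdir -p pics
python3 - <<'E'
from cell import *
import cv2
for n in("scene","top"):
    im=grab_frame(n); cv2.imwrite(f"pics/{n}0.png",im[:,:,::-1]); print(camera_params(n))
s=sense();print(s["time_s"],s["eef_pos"],s["orientation"],s["wrist_force"])
E
```

```text
{'K': array([[540.68284645,   0.        , 285.4428198 ],
       [  0.        , 540.68284645, 212.87988434],
       [  0.        ,   0.        ,   1.        ]]), 'world_to_cam': array([[ 0.74078597,  0.67163598,  0.01188485, -0.43967743],
       [ 0.53591014, -0.58023367, -0.61329374, -0.26902243],
       [-0.40501416,  0.46068861, -0.78976549,  1.66711987],
       [ 0.        ,  0.        ,  0.        ,  1.        ]])}
{'K': array([[525.95144864,   0.        , 290.19330844],
       [  0.        , 525.95144864, 211.49442942],
       [  0.        ,   0.        ,   1.        ]]), 'world_to_cam': array([[ 0.0266331 , -0.99960945,  0.00846376, -0.02588096],
       [-0.98684132, -0.02764181, -0.15931145,  0.63184005],
       [ 0.15948319, -0.00410943, -0.98719209,  1.60277725],
       [ 0.        ,  0.        ,  0.        ,  1.        ]])}
0.1 [ 0.22132927 -0.61039249  0.21758506] [[ 9.40081244e-01  3.40949551e-01 -8.12036622e-04]
 [ 3.40950517e-01 -9.40078693e-01  2.18993656e-03]
 [-1.67204393e-05 -2.33558259e-03 -9.99997272e-01]] [-0.85951205  1.02680561 -0.47547182]
```

View pics/scene0.png

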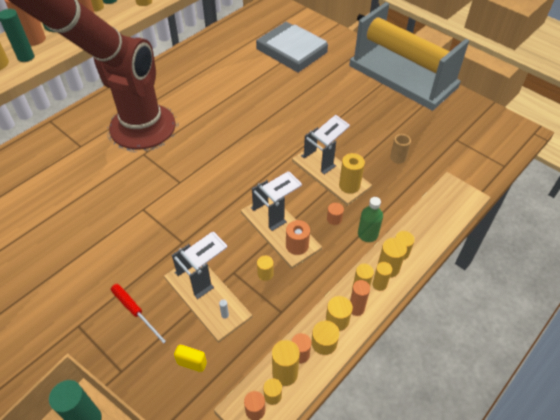

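View pics/top0.png

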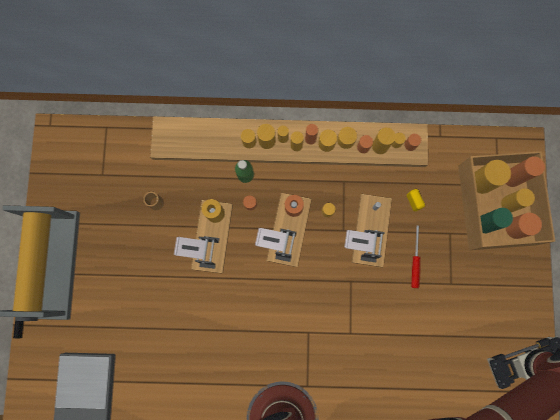

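The empty bay is the rightmost one: bare peg at top (376,206) and scene (224,308), plate at top (361,241) and scene (207,251). I'll zoom in on it.

Run:
```python
import cv2,numpy as np
a=cv2.imread("pics/top0.png")[185:275,335:400]; b=cv2.imread("pics/scene0.png")[225:340,160:255]
a=cv2.resize(a,None,fx=6,fy=6,interpolation=2);b=cv2.resize(b,None,fx=4,fy=4,interpolation=2)
o=np.zeros((540,800,3),np.uint8);o[:540,:390]=a;o[:460,400:780]=b;cv2.imwrite("pics/c0.png",o)
for n,(x0,y0,x1,y1) in dict(top=(335,220,385,262),scene=(180,228,232,275)).items():
    c=cv2.imread(f"pics/{n}0.png")[y0:y1,x0:x1].astype(int)
    m=((c.min(2)>165)&(c.max(2)-c.min(2)<40)).astype(np.uint8)
    k=max(cv2.findContours(m,0,2)[0],key=cv2.contourArea)
    print(n,cv2.boxPoints(cv2.minAreaRect(k))+[x0,y0],cv2.contourArea(k))
```

```text
top [[344.51351547 246.91891861]
 [347.40540695 229.56756783]
 [375.13513565 234.18918991]
 [372.24324417 251.5405407 ]] 430.0
scene [[181.04488993 251.70376587]
 [213.38240433 227.87612057]
 [226.9802475  246.33033752]
 [194.64273453 270.15798187]] 779.0
```

View pics/c0.png

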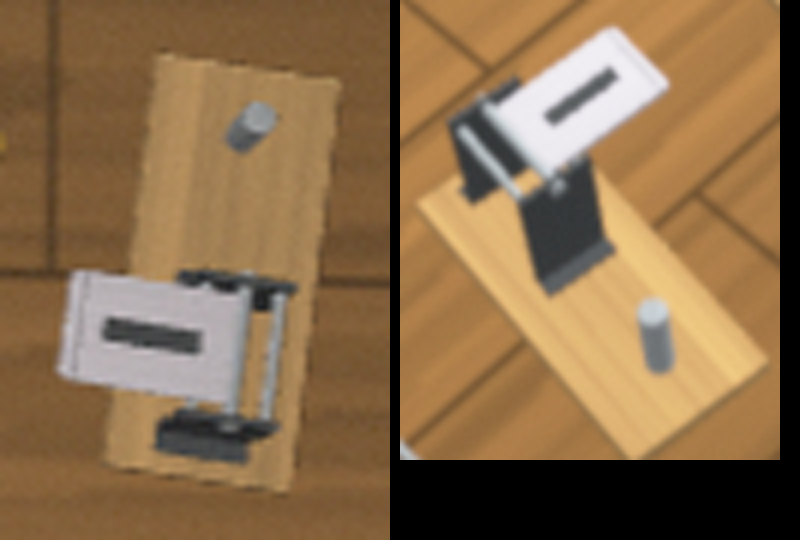

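Crop: left (top view) foot corners at (160,54),(340,80),(288,492),(107,464), peg top (261,115), free edge (76,272)-(62,378). Right (scene view): peg top (655,312), free edge (612,28)-(668,84).

```bash
cat > h.py <<'E'
from cell import *
import numpy as np,cv2
def cam(n):
    c=camera_params(n);return c["K"],c["world_to_cam"]
def ray(n,p,z):
    K,T=cam(n);d=T[:3,:3].T@np.linalg.solve(K,[*p,1]);o=-T[:3,:3].T@T[:3,3];return o+d*(z-o[2])/d[2]
def tri(pt,ps):
    P=[K@T[:3] for K,T in map(cam,("top","scene"))]
    x=cv2.triangulatePoints(*P,np.array(pt,float).reshape(2,1),np.array(ps,float).reshape(2,1))[:,0];return x[:3]/x[3]
T=lambda u,v:(u/6+335-.4,v/6+185-.4)
S=lambda u,v:((u-400)/4+160-.4,v/4+225-.4)
E
python3 - <<'E'
from h import *
np.set_printoptions(precision=4,suppress=True)
f=np.array([ray("top",T(*p),.014) for p in [(160,54),(340,80),(288,492),(107,464)]]);print(f, f.mean(0))
g=np.array([ray("scene",S(*p),.014) for p in [(770,360),(635,460),(415,202)]]);print(g)
xa=(f[0]+f[1]-f[2]-f[3])/2;print(np.linalg.norm(xa),np.degrees(np.arctan2(xa[1],xa[0])),np.linalg.norm(f[0]-f[1]))
x=xa/np.linalg.norm(xa);print("pivot",f.mean(0)-.0525*x,"peg pred",f.mean(0)+.0725*x)
print("peg",ray("top",T(261,115),.076),ray("scene",S(655,312),.076),tri(T(261,115),S(655,312)))
for a,b in [((76,272),(668,84)),((62,378),(612,28))]: print("edge",tri(T(*a),S(*b)))
E
```

```text
[[ 0.7033 -0.2371  0.014 ]
 [ 0.6918 -0.3343  0.014 ]
 [ 0.4698 -0.3059  0.014 ]
 [ 0.4819 -0.2102  0.014 ]] [ 0.5867 -0.2719  0.014 ]
[[ 0.7037 -0.2376  0.014 ]
 [ 0.6912 -0.3338  0.014 ]
 [ 0.4689 -0.308   0.014 ]]
0.223424273906414 -7.103124656442095 0.09783672447759356
pivot [ 0.5346 -0.2654  0.014 ] peg pred [ 0.6587 -0.2809  0.014 ]
peg [ 0.6602 -0.2809  0.076 ] [ 0.6595 -0.2811  0.076 ] [ 0.6599 -0.281   0.0766]
edge [ 0.5713 -0.1823  0.1082]
edge [ 0.5175 -0.1762  0.1075]
```

```bash
cat >> h.py <<'E'
from scipy.spatial.transform import Rotation as Ro
PIV=np.array([.5353,-.2655,0]);a=np.radians(-7.)
B=np.array([[np.cos(a),-np.sin(a),0],[np.sin(a),np.cos(a),0],[0,0,1]])
def rows(wps,tilt=38,yaw=0):
    "bay-frame waypoints (mm) -> tool-frame rows from the measured pose; tilted back towards the robot"
    s=sense();R=np.array(s["orientation"]);p=np.array(s["eef_pos"])
    print("t",round(s["time_s"],2),"bay",np.round(B.T@(p-PIV)*1000,1),"F",np.round(s["wrist_force"],1),"q",np.round(s["joints"],2))
    t=np.radians(tilt);c,q=np.cos(t),np.sin(t)
    Rt=B@Ro.from_euler("z",yaw,degrees=True).as_matrix()@np.array([[c,0,-q],[0,-1,0],[-q,0,-c]])
    for w in wps:
        d=R.T@(PIV+B@np.array(w)/1000-p)*1000
        print(np.round(d,1),np.round(Ro.from_matrix(R.T@Rt).as_rotvec(),3))
E
python3 -c "
from h import *
rows([(100,80,230),(85,80,150),(14,80,58)])"
```

```text
t 0.1 bay [-269.6 -380.6  217.6] F [-0.9  1.  -0.5] q [ 1.2   0.62 -0.01  1.42  0.01  1.1  -0.04]
[ 538.1 -243.2  -11.9] [ 0.154 -0.65   0.453]
[ 524.8 -249.8   68.2] [ 0.154 -0.65   0.453]
[ 461.5 -281.8  160.2] [ 0.154 -0.65   0.453]
```

Request:
jog_arm([
  [10,-5,-20,0.01,-0.04,0.03,1],
  [40,-18,-40,0.03,-0.12,0.08,1],
  [75,-34,-45,0.05,-0.2,0.13,1],
  [110,-50,-45,0.07,-0.28,0.19,1],
  [145,-66,-45,0.08,-0.35,0.24,1],
], squeeze=5)

```text
time_s: 0.52
eef_pos: [0.3371, -0.4983, 0.2643]
orientation: [[0.931, 0.096, -0.352], [0.102, -0.995, -0.002], [-0.351, -0.034, -0.936]]
wrist_force: [0.7, -1.2, 0.1]
opening: 0.688
finger_force: 0.0
```

```bash
python3 -c "
from h import *
rows([(100,80,230)]);print(sense()['opening'])"
```

```text
t 0.52 bay [-168.3 -255.2  264.3] F [ 0.7 -1.2  0.1] q [ 0.72  0.63  0.15  1.32  0.18  1.43 -0.66]
[ 328.5 -267.7  -76.8] [ 0.078 -0.3    0.208]
0.6884609221867808
```

Request:
jog_arm([
  [27,-22,-8,0.01,-0.05,0.04,1],
  [55,-44,-16,0.03,-0.1,0.08,1],
  [82,-66,-24,0.04,-0.16,0.11,1],
  [110,-88,-30,0.05,-0.2,0.15,1],
  [137,-110,-36,0.05,-0.22,0.16,1],
])

```text
time_s: 0.93
eef_pos: [0.4665, -0.3736, 0.2517]
orientation: [[0.833, -0.066, -0.55], [-0.05, -0.998, 0.044], [-0.552, -0.009, -0.834]]
wrist_force: [1.4, -0.4, -1.8]
opening: 0.331
finger_force: 0.0
```

```bash
python3 -c "
from h import *
rows([(100,80,230)]);print(sense()['opening'])"
```

```text
t 0.93 bay [ -55.1 -115.7  251.7] F [ 1.4 -0.4 -1.8] q [ 0.43  0.81  0.19  1.1   0.14  1.76 -1.04]
[ 151.3 -186.5  -71.9] [ 0.025 -0.079  0.051]
0.33128279579644293
```

Request:
jog_arm([
  [30,-37,-14,0.01,-0.03,0.02,1],
  [61,-75,-28,0.01,-0.05,0.03,1],
  [91,-112,-42,0.01,-0.06,0.04,1],
  [121,-149,-56,0.01,-0.06,0.04,1],
  [145,-178,-68,0.01,-0.06,0.04,1],
])

```text
time_s: 1.35
eef_pos: [0.6041, -0.2262, 0.2253]
orientation: [[0.805, -0.1, -0.584], [-0.088, -0.995, 0.05], [-0.586, 0.011, -0.81]]
wrist_force: [0.8, 0.7, 0.1]
opening: 0.014
finger_force: 0.0
```

Request:
jog_arm([
  [0,0,0,0,0,0,1],
  [0,0,0,0,0,0,1],
  [0,0,0,0,0,0,1],
  [0,0,0,0,0,0,1],
  [0,0,0,0,0,0,1],
])

```text
time_s: 1.77
eef_pos: [0.6006, -0.2297, 0.2282]
orientation: [[0.804, -0.105, -0.585], [-0.091, -0.994, 0.053], [-0.587, 0.01, -0.809]]
wrist_force: [0.1, -0.6, 0.1]
opening: 0.005
finger_force: 0.0
```

```bash
python3 -c "
from h import *
rows([(84,80,147),(14,80,58)]);print(sense()['opening'])
im=grab_frame('scene')[150:350,100:340];cv2.imwrite('pics/s1.png',cv2.resize(im,None,fx=3,fy=3)[:,:,::-1])"
```

```text
t 1.77 bay [ 60.5  43.5 228.2] F [ 0.1 -0.6  0.1] q [ 0.19  1.    0.29  0.78 -0.05  1.98 -1.27]
[ 67.  -37.   51.2] [ 0.018 -0.035  0.007]
[ 62.6 -39.1 164.3] [ 0.018 -0.035  0.007]
0.005071754622679787
```

View pics/s1.png

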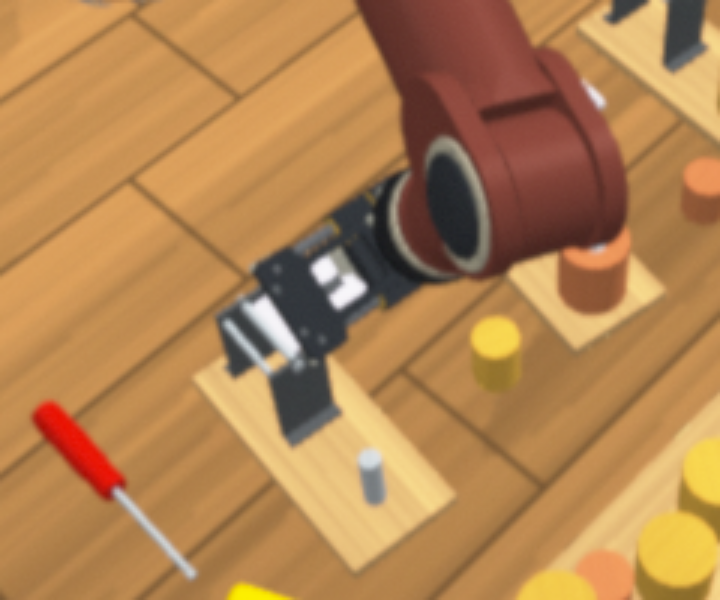

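```bash
python3 -c "
from h import *
rows([(60,60,200),(60,80,140)],30)"
```

```text
t 1.82 bay [ 60.5  43.6 228.2] F [ 0.8  0.8 -0.4] q [ 0.19  1.    0.29  0.78 -0.05  1.98 -1.27]
[ 16.3 -16.7  22.8] [0.018 0.104 0.009]
[ 51.7 -37.3  71. ] [0.018 0.104 0.009]
```

Request:
jog_arm([
  [3,-3,4,0.01,0.05,0,1],
  [6,-6,8,0.02,0.1,0.01,1],
  [11,-11,15,0.02,0.1,0.01,1],
  [16,-17,23,0.02,0.1,0.01,1],
  [16,-17,23,0.02,0.1,0.01,1],
])

```text
time_s: 2.23
eef_pos: [0.6021, -0.2089, 0.1971]
orientation: [[0.856, -0.12, -0.503], [-0.101, -0.993, 0.066], [-0.508, -0.005, -0.862]]
wrist_force: [0.5, 1.3, -1.4]
opening: 0.002
finger_force: 0.0
```

```bash
python3 -c "
from h import *
rows([(60,80,140),(60,80,58)],30)"
```

```text
t 2.23 bay [ 59.4  64.3 197.1] F [ 0.5  1.3 -1.4] q [ 0.16  0.94  0.27  0.95 -0.09  1.79 -1.3 ]
[ 29.6 -15.4  49. ] [-0.004  0.009  0.004]
[ 71.2 -14.9 119.6] [-0.004  0.009  0.004]
```

Request:
jog_arm([
  [8,-4,12,0,0,0,1],
  [16,-8,25,0,0,0,1],
  [24,-12,38,0,0,0,1],
  [30,-15,49,0,0.01,0,1],
  [30,-15,49,0,0.01,0,1],
])

```text
time_s: 2.65
eef_pos: [0.6045, -0.1942, 0.1384]
orientation: [[0.859, -0.12, -0.497], [-0.101, -0.993, 0.064], [-0.501, -0.005, -0.865]]
wrist_force: [-0.4, 1.2, -0.0]
opening: 0.003
finger_force: 0.0
```

```bash
python3 -c "
from h import *
rows([(60,80,58)],30);rows([(60,80,58)],38)"
```

```text
t 2.65 bay [ 60.   79.2 138.4] F [-0.4  1.2 -0. ] q [ 0.14  0.98  0.26  1.03 -0.11  1.66 -1.32]
[40.3 -0.4 69.5] [-0.003  0.002  0.004]
t 2.65 bay [ 60.   79.2 138.4] F [-0.4  1.2 -0. ] q [ 0.14  0.98  0.26  1.03 -0.11  1.66 -1.32]
[40.3 -0.4 69.5] [-0.003 -0.138  0.004]
```

Request:
jog_arm([
  [10,0,17,0,0,0,1],
  [20,0,35,0,0,0,1],
  [30,0,52,0,-0.03,0,1],
  [38,0,65,0,-0.08,0,1],
  [40,0,69,0,-0.14,0,1],
])

```text
time_s: 3.07
eef_pos: [0.6053, -0.196, 0.061]
orientation: [[0.782, -0.122, -0.611], [-0.094, -0.993, 0.077], [-0.616, -0.002, -0.788]]
wrist_force: [0.2, 0.2, -0.3]
opening: 0.011
finger_force: 0.0
```

```bash
python3 -c "
from h import *
rows([(40,80,58),(14,80,58)],38)"
```

```text
t 3.07 bay [61.  77.6 61. ] F [ 0.2  0.2 -0.3] q [ 0.15  1.15  0.26  0.92 -0.11  1.74 -1.34]
[-14.8  -2.4  15.3] [-0.002  0.001  0.002]
[-35.2  -2.4  31.3] [-0.002  0.001  0.002]
```

Request:
jog_arm([
  [-5,-2,5,0,0,0,1],
  [-13,-2,12,0,0,0,1],
  [-24,-2,21,0,0,0,1],
  [-35,-2,31,0,0,0,1],
  [-35,-2,31,0,0,0,1],
])

```text
time_s: 3.48
eef_pos: [0.5584, -0.1887, 0.0598]
orientation: [[0.783, -0.122, -0.61], [-0.096, -0.992, 0.076], [-0.615, -0.002, -0.789]]
wrist_force: [0.4, -0.1, 0.4]
opening: 0.008
finger_force: 0.0
```

```bash
python3 -c "
from h import *
rows([(14,80,z) for z in (68,74,80,86,92)])
im=grab_frame('scene')[150:350,100:340];cv2.imwrite('pics/s2.png',cv2.resize(im,None,fx=3,fy=3)[:,:,::-1])"
```

```text
t 3.48 bay [13.6 79.  59.8] F [ 0.4 -0.1  0.4] q [ 0.14  1.07  0.26  1.14 -0.1   1.61 -1.32]
[-4.7 -1.  -6.8] [-0.002 -0.001  0.001]
[ -8.4  -1.  -11.5] [-0.002 -0.001  0.001]
[-12.1  -1.  -16.2] [-0.002 -0.001  0.001]
[-15.8  -1.  -21. ] [-0.002 -0.001  0.001]
[-19.5  -1.1 -25.7] [-0.002 -0.001  0.001]
```

View pics/s2.png

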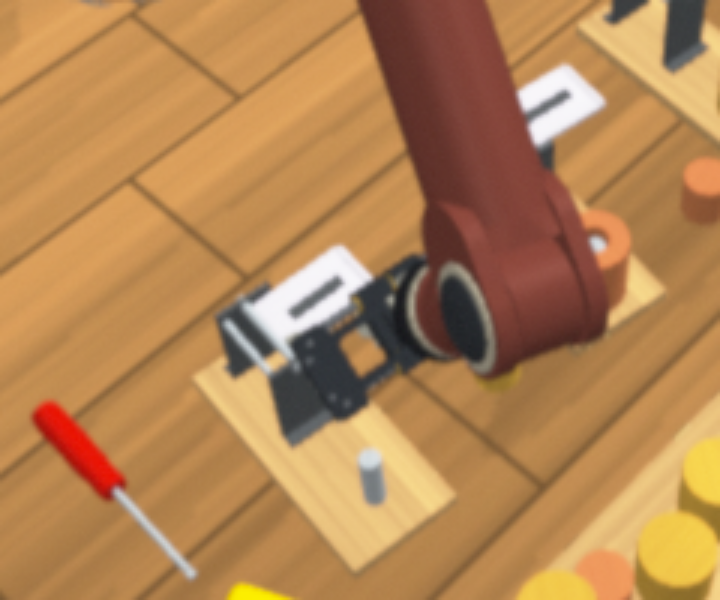

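Request:
jog_arm([
  [-4,-1,-5,0,0,0,1],
  [-7,-1,-10,0,0,0,1],
  [-10,0,-14,0,0,0,1],
  [-14,1,-19,0,0,0,1],
  [-18,2,-23,0,0,0,1],
])

```text
time_s: 3.95
eef_pos: [0.5616, -0.1902, 0.0887]
orientation: [[0.788, -0.12, -0.603], [-0.094, -0.993, 0.076], [-0.608, -0.003, -0.794]]
wrist_force: [3.6, 0.0, -1.1]
opening: 0.005
finger_force: 1.9
```

```bash
python3 -c "
from h import *
rows([(14,74.5,95),(14,71,102),(14,66.6,108),(14,60,115),(14,51,122)])"
```

```text
t 3.95 bay [17.  77.9 88.7] F [ 3.6  0.  -1.1] q [ 0.14  1.04  0.26  1.12 -0.09  1.65 -1.32]
[-6.2  3.4 -3.2] [-0.001 -0.009  0.003]
[-10.5   6.9  -8.8] [-0.001 -0.009  0.003]
[-14.1  11.3 -13.5] [-0.001 -0.009  0.003]
[-18.4  17.9 -19.1] [-0.001 -0.009  0.003]
[-22.7  26.8 -24.7] [-0.001 -0.009  0.003]
```

Request:
jog_arm([
  [-4,3,-5,0,0,0,1],
  [-8,7,-10,0,0,0,1],
  [-12,11,-15,0,0,0,1],
  [-16,18,-21,0,0,0,1],
  [-20,27,-26,0,0,0,1],
])

```text
time_s: 4.37
eef_pos: [0.5565, -0.2176, 0.1222]
orientation: [[0.785, -0.121, -0.607], [-0.094, -0.993, 0.076], [-0.612, -0.002, -0.791]]
wrist_force: [1.9, 0.4, 0.1]
opening: 0.004
finger_force: 1.2
```

```bash
python3 -c "
from h import *
rows([(14,40,128),(14,30,131),(14,20,134),(14,10,140),(14,0,145)])
im=grab_frame('scene')[150:350,100:340];cv2.imwrite('pics/s3.png',cv2.resize(im,None,fx=3,fy=3)[:,:,::-1])"
```

```text
t 4.37 bay [ 15.2  50.1 122.2] F [1.9 0.4 0.1] q [ 0.17  1.01  0.27  1.09 -0.07  1.71 -1.28]
[-4.6 10.1 -3.9] [-0.001 -0.005  0.002]
[-6.4 20.1 -6.2] [-0.001 -0.005  0.002]
[-8.3 30.1 -8.6] [-0.001 -0.005  0.002]
[-12.   40.1 -13.4] [-0.001 -0.005  0.002]
[-15.1  50.  -17.4] [-0.001 -0.005  0.002]
```

View pics/s3.png

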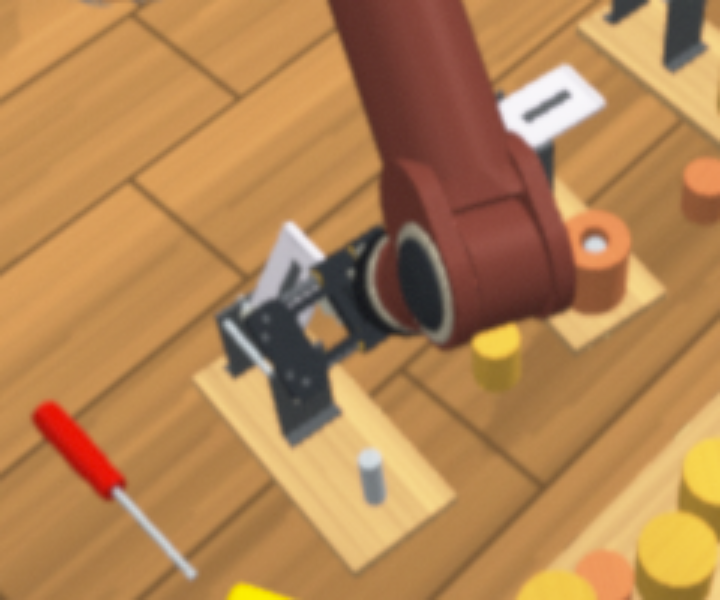

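The plate now stands at about 60° (edge near crop (290,225)), and the force stays low. I'll keep pushing over.

Request:
jog_arm([
  [-4,10,-5,0,0,0,1],
  [-6,20,-7,0,0,0,1],
  [-8,30,-10,0,0,0,1],
  [-12,39,-15,0,0,0,1],
  [-16,47,-20,0,0,0,1],
])

```text
time_s: 4.83
eef_pos: [0.5493, -0.2655, 0.1467]
orientation: [[0.784, -0.123, -0.609], [-0.096, -0.992, 0.077], [-0.614, -0.002, -0.79]]
wrist_force: [-0.1, 1.2, -0.4]
opening: 0.005
finger_force: 0.5
```

```bash
python3 -c "
from h import *
rows([(14,-6,152),(14,-15,154),(14,-24,152),(14,-32,146),(14,-40,138)])"
```

```text
t 4.83 bay [ 13.9   1.7 146.7] F [-0.1  1.2 -0.4] q [ 0.23  1.01  0.29  1.02 -0.04  1.77 -1.22]
[-3.1  7.7 -4.3] [-0.002 -0.002  0.   ]
[-4.4 16.7 -5.9] [-0.002 -0.002  0.   ]
[-3.1 25.7 -4.3] [-0.002 -0.002  0.   ]
[ 0.5 33.7  0.4] [-0.002 -0.002  0.   ]
[ 5.5 41.7  6.7] [-0.002 -0.002  0.   ]
```

Request:
jog_arm([
  [-3,8,-4,0,0,0,1],
  [-3,18,-4,0,0,0,1],
  [0,26,1,0,0,0,1],
  [6,34,8,0,0,0,1],
  [12,40,15,0,0,0,1],
])

```text
time_s: 5.25
eef_pos: [0.5452, -0.3055, 0.1265]
orientation: [[0.785, -0.122, -0.608], [-0.097, -0.992, 0.075], [-0.612, -0.0, -0.791]]
wrist_force: [-0.6, -0.3, 1.3]
opening: 0.007
finger_force: 0.5
```

```bash
python3 -c "
from h import *
rows([(14,-44,123),(14,-50,118),(14,-55,114),(14,-58,111),(14,-58,108)])
im=grab_frame('scene')[150:350,100:340];cv2.imwrite('pics/s4.png',cv2.resize(im,None,fx=3,fy=3)[:,:,::-1])"
```

```text
t 5.25 bay [ 14.7 -38.5 126.5] F [-0.6 -0.3  1.3] q [ 0.28  1.05  0.29  0.99 -0.02  1.75 -1.18]
[1.6 5.5 3.2] [-0.001 -0.004 -0.   ]
[ 4.7 11.5  7.2] [-0.001 -0.004 -0.   ]
[ 7.1 16.5 10.4] [-0.001 -0.004 -0.   ]
[ 9.  19.5 12.7] [-0.001 -0.004 -0.   ]
[10.8 19.5 15.1] [-0.001 -0.004 -0.   ]
```

View pics/s4.png

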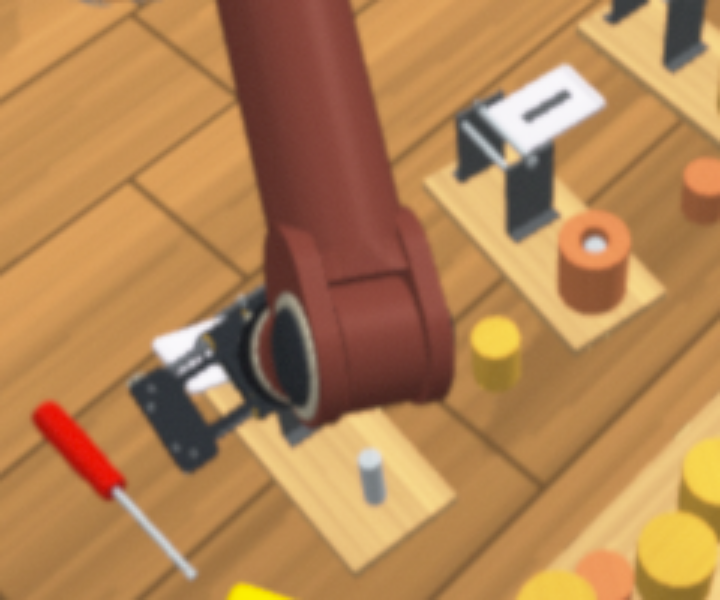

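The plate is past upright and leaning down to the right, with its white face near crop (190,355). I'll press it down the rest of the way slowly.

Request:
jog_arm([
  [2,6,3,0,0,0,1],
  [5,12,7,0,0,0,1],
  [7,16,10,0,0,0,1],
  [9,19,12,0,0,0,1],
  [10,19,14,0,0,0,1],
])

```text
time_s: 5.72
eef_pos: [0.5427, -0.3235, 0.1096]
orientation: [[0.785, -0.122, -0.607], [-0.096, -0.993, 0.075], [-0.612, -0.001, -0.791]]
wrist_force: [-0.2, 0.5, 0.9]
opening: 0.005
finger_force: 0.3
```

```bash
python3 -c "
from h import *
rows([(14,-58,108),(14,-58,106)])"
```

```text
t 5.72 bay [ 14.4 -56.7 109.6] F [-0.2  0.5  0.9] q [ 0.31  1.07  0.29  0.97 -0.01  1.73 -1.16]
[0.6 1.3 1.5] [-0.001 -0.005  0.   ]
[1.8 1.3 3.1] [-0.001 -0.005  0.   ]
```

Still only about 1 N, so I'll press a little further until it meets the stop.

Request:
jog_arm([
  [0.3,0,0.5,0,0,0,1],
  [0.6,0,1,0,0,0,1],
  [1,0,1.5,0,0,0,1],
  [1.3,0,2,0,0,0,1],
  [1.6,0,2.5,0,0,0,1],
])

```text
time_s: 6.13
eef_pos: [0.5429, -0.3226, 0.1079]
orientation: [[0.786, -0.121, -0.607], [-0.095, -0.993, 0.075], [-0.611, -0.001, -0.791]]
wrist_force: [0.1, -0.3, 3.5]
opening: 0.005
finger_force: 2.0
```

Force rose to 3.5 N at the expected stop height. Now I'll retreat straight up.

Request:
jog_arm([
  [-6,0,-8,0,0,0,1],
  [-18,0,-24,0,0,0,1],
  [-36,0,-47,0,0,0,1],
  [-54,0,-70,0,0,0,1],
  [-66,0,-86,0,0.05,0,1],
])

```text
time_s: 6.55
eef_pos: [0.5443, -0.3221, 0.2161]
orientation: [[0.816, -0.12, -0.566], [-0.097, -0.993, 0.071], [-0.57, -0.003, -0.822]]
wrist_force: [0.3, 0.4, -0.7]
opening: 0.002
finger_force: 0.0
```

```bash
python3 -c "
from h import *
rows([(-100,-160,230)],20)
"
```

```text
t 6.55 bay [ 15.8 -55.1 216.1] F [ 0.3  0.4 -0.7] q [ 0.31  0.95  0.3   0.92 -0.    1.86 -1.13]
[-103.4  104.6   54.5] [-0.001  0.258  0.003]
```

Request:
jog_arm([
  [-22,21,8,0,0.06,0,1],
  [-45,42,20,0,0.12,0,1],
  [-70,63,33,0,0.18,0,1],
  [-90,84,45,0,0.25,0,1],
  [-103,105,54,0,0.26,0,1],
])

```text
time_s: 6.97
eef_pos: [0.4112, -0.4147, 0.2336]
orientation: [[0.934, -0.126, -0.335], [-0.119, -0.992, 0.042], [-0.338, 0.001, -0.941]]
wrist_force: [-1.1, -1.0, 1.0]
opening: 0.005
finger_force: 0.0
```

```bash
python3 -c "
from h import *
import time
rows([])
a=grab_frame('top')[180:280,165:425];b=grab_frame('scene')[150:350,100:380]
a=cv2.resize(a,(728,280),interpolation=2);b=cv2.resize(b,(420,300));o=np.zeros((590,728,3),np.uint8);o[:280]=a;o[290:,:420]=b
cv2.imwrite('pics/e.png',o[:,:,::-1])"
```

```text
t 6.97 bay [-105.  -163.3  233.6] F [-1.1 -1.   1. ] q [ 0.49  0.67  0.31  1.36  0.01  1.41 -0.94]
```

View pics/e.png

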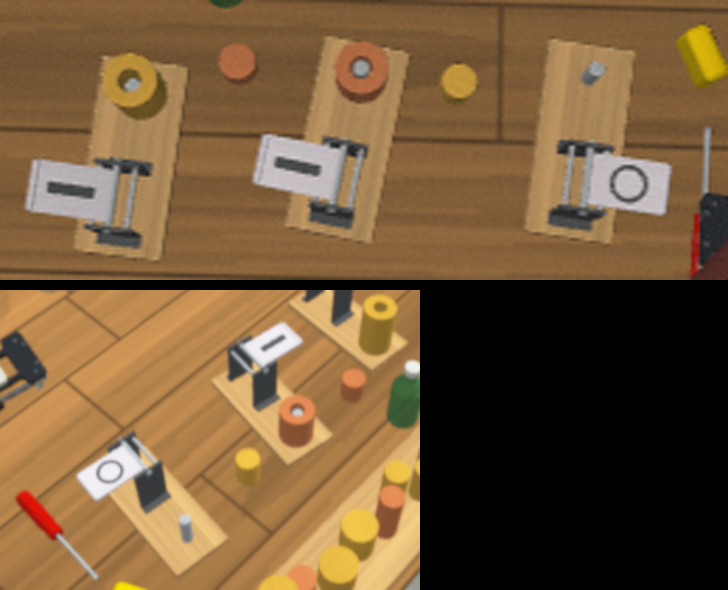

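The ring face is up and flat at top crop (630,183). The other markers, reels and clutter haven't moved, and the arm is clear. The fingertip bottom ended near 103 mm, which matches a plate lying flat on its stop.

Request:
jog_arm([
  [0,0,0,0,0,0,1],
  [0,0,0,0,0,0,1],
  [0,0,0,0,0,0,1],
  [0,0,0,0,0,0,1],
  [0,0,0,0,0,0,1],
])

```text
time_s: 7.48
eef_pos: [0.4171, -0.412, 0.2292]
orientation: [[0.933, -0.119, -0.339], [-0.111, -0.993, 0.043], [-0.341, -0.003, -0.94]]
wrist_force: [-0.4, -0.4, -0.4]
opening: 0.005
finger_force: 0.0
```

```bash
python3 -c "
from cell import *
print(hand_in())"
```

```text
the job is handed in; nothing more can be done
None
```

The empty bay's marker is flipped flat to the right with its ring face up, the wrist force read at most about 4 N between moves, nothing else appeared moved, the arm finished clear, and the job was handed in at about 7.5 s; hand-in returned no verdict.

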